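# Aim the packing terminal's screen at the open carton

### The job

Turn the orange packing terminal so that its screen faces squarely towards the middle of the open carton (not the taped-shut one), and raise the screen until it leans back 30 degrees from upright. Leave it standing there on its own, and do not shift the cartons or the other things on the bench.

Things in the scene. Friction and masses are not known exactly. Their poses are not given: they have to be found in the camera images.
- stand: Round dark steel foot of the terminal, diameter 160, 16 high, screwed to the bench (cannot move), with a 60 diameter hub up to 54. Origin: centre of its underside, on the vertical swivel axis; x axis = direction the screen faces when joint yoke is 0 (roughly away from the robot), z up.
- yoke (a joint): Swivel of the aluminium U-shaped yoke about the vertical axis through the stand's origin, rad; 0 = facing along the stand's x axis, positive = counter-clockwise seen from above, range -1.8 to 1.8. Stays where it is left by friction (about 0.18 N m). Yoke: level bar 264 x 30, 52 to 64 above the bench; two uprights 22 x 12, 125 either side of the axis, up to 335.
- tablet (a joint): Lean of the tablet, rad: 0 = upright, positive = top edge leans back, away from the side the screen faces. 30 degrees is 0.524. Range -0.1 to 1.1. Turns about the level line through point facing, along its y axis, between the yoke's uprights; stays where it is left by friction (about 0.22 N m); balanced, 0.5 kg.
- light_bar (a point): Centre of the underside of the black light bar across the tops of the yoke's uprights, 335 above the bench. The bar is 262 long, 60 wide (from 10 behind the swivel axis to 50 in front), 14 thick. It turns with the yoke but does not tilt; it overhangs the tablet and keeps a vertical gripper off its top edge.
- facing (a point): Point on the swivel axis and on the tilt axis, 130 above the bench (it is the middle of the tablet's plate and of the tilt axis). Its frame turns with the yoke only: x = level direction the screen faces, y to the left of that, z up.
- top_edge (a point): Middle of the tablet's top edge. The tablet is a rigid plate 190 wide, 150 high (75 from the tilt axis to the top edge), 12 thick, orange case with a blue screen. The frame turns with the tablet: x = out of the screen, y along the top edge, z = in the plate, from the tilt axis to the top edge.
- open_carton: The open carton: brown cardboard, 160 (its x) x 120 (its y) x 90 high, open at the top with flaps folded outwards at its x ends, a green and a yellow box inside, roughly 1.5 kg. Origin: centre of its underside. The screen must face this centre, seen from above.
- shut_carton: The other carton: same size, closed with a stripe of yellow tape over the top. Origin: centre of its underside. Leave alone.
- dispenser: Black desk tape dispenser, 180 x 75 x 125 high, with a yellow roll. Origin: centre of its underside. Leave alone.
- tape_roll: Spare yellow roll of tape lying flat, diameter 96, 45 high. Origin: centre of its underside. Leave alone.
- scissors: Scissors lying flat, black handles, about 180 long, 15 high. Origin: at the pivot, on the bench. Leave alone.
- tags: Bundle of white hang tags, 60 x 100 x 22 high. Origin: centre of its underside. Leave alone.
- jar: Amber jar with a yellow lid, diameter 60, 85 high. Origin: centre of its underside. Leave alone.
- stapler: Red and black stapler, 150 x 36 x 55 high. Origin: centre of its underside. Leave alone.

How it is judged:
By the outcome, as a careful person would: the job done as asked, in the order asked, and still so for the second after the job is handed in, with the robot touching nothing.
It also fails if it takes over 35 s, if anything falls off the work surface, if the arm or the gripper's body presses on something with over 40 N, if the wrist force passes 120 N, or if a joint passes its speed limit or range.

### The arm

A 7-joint arm with a two-finger parallel gripper is mounted at the origin on the work surface. World frame = base frame: x ahead of the robot, y to its left, z up, the work surface at z = 0. Lengths are in m, angles in rad, forces in N, time in s.
With the tool pointing down it reaches from about 0.375 to 0.925 m from the base axis. Payload 3.1 kg.
Tool frame: the origin (TCP) lies at the very end of the fingers, on their centre line; the grasp point (between the pads) lies 19 mm behind it; z points along the fingers, y is the line along which they close (so a half turn about z gives the same grasp; the last joint's range is limited). The gripper opens to 85 mm and grips with 20 to 120 N. Pads are 22 mm wide; open, the fingers measure 114 mm over their backs; the gripper's body (76 mm by 85 mm) begins 54 mm behind the grasp point. The pads swing forward as they close: fully open they stand 13 mm farther back than shut.
Start: joints at [1.067, 0.383, 0.044, 1.598, -0.018, 1.161, -0.05], TCP at [0.257, -0.597, 0.192] pointing down, gripper open.
Joint ranges: [-2.61, 2.61], [-0.41, 2.15], [-1.48, 1.57], [0, 2.5], [-1.57, 4.71], [0.05, 1.97], [-2.85, 2.85]. Speed limits (rad/s): [2.79, 2.79, 3.14, 3.14, 3.14, 3.14, 3.14].

### API

Orientations are given as a unit quaternion [w, x, y, z].
In Python, from rig import read_state, get_image, hand_in, look_for, regions_of, pinpoint gives the robot as it stands. The module is installed in compiled form; this text tells all that it offers.
- The arm moves only by the tool move_arm, never from a script. Its argument "deltas" is text: rows parted by semicolons, each of 5 numbers parted by spaces: the finger opening in m, from 0 to 0.0854, then the shift along the tool's x, y, z in m, then the turn about the tool's z in rad. In form: hand dx dy dz yaw; .... A call has 1 to 12 rows; each row shifts and turns the commanded pose from where the row before left it, along the tool's axes as they then stand; what a row does not reach is not made up. A row lasts 1/12 s, in which the tool goes at most 41.7 mm and 7.16 degrees, less where a joint would pass 70% of its speed; a pose out of reach is approached as far as the arm can. A call is refused whole if a number of a shift passes 0.0417 or a number of a turn 0.125, either way. A call with a gripper value outside its range is refused whole. The fingers move at their own pace and stop on an object; "grip_force" is the grip in N (left out, the last holds). Time passes only in rows, so rows that do not move let the fingers close. It gives the time, the measured TCP pose, the force, the opening and the grip force at its end, in the units of the state.
- read_state(): the state, without advancing time (a new reading comes with each control period).
- get_image(name): name is "side" or "top" or "wrist"; returns a dict with "color" (420x560x3 uint8, red, green, blue), "z_map" (420x560 float32, m along the optical axis (not along the pixel's ray), 0 where there is no reading), "intrinsics" (3x3 intrinsics, pixels), "view" (4x4, takes a point from world to camera coordinates). Camera axes: x right, y up, looking along -z (the intrinsics and any distortion apply to the point x, -y, -z); pixel columns grow to the right and rows downward; lengths in m; the calibration is good to about 2 mm. The wrist camera is an equidistant fisheye: a pixel r from the principal point sees the ray r / f radians off the axis. A picture is of the moment at which its call begins.
- hand_in(): hands the job in; it is judged then, once.
Trained networks look in a picture, given as the dict that the camera call returned (one of the last four; its "shot" number tells which), for a name from the list of things; names that differ only in an ending like _2 or _b are one class to them, and where a whole thing is asked for, a point or a joint stands for the part that bears it (a point fixed in the world has none). Each returns a list of dicts, best first, with "p" (0 to 1); they miss things now and then, are a little off and sometimes report something else, mostly with a low value. They report only what shows in the picture. A call takes as long as a camera call.
- look_for(picture, query): "location" ([column, row] in pixels, amid what is visible of it).
- regions_of(picture, query): "mask" (420x560 bool, what is visible of it) and "location" ([column, row] in pixels, amid what is visible of it).
- pinpoint(picture, query): "location" ([column, row] in pixels: a listed point, or the origin of a listed thing).
The state is a dict: "time": time; "joint_positions": joint angles; "qvel": joint speeds; "joint_efforts": joint torques, N m; "tool_pos": TCP position; "orientation": TCP orientation; "wrist_force": force on the tool from outside, world axes, zero at the start; "ft_torque": the same for the moment, N m; "gripper_width": opening from 0.0 (shut) to 1.0 (fully open); "grip_force": force on a finger pad.
Only numpy, scipy, OpenCV 4.12 (cv2) and the standard library are available. Lean on these libraries where they do the work, as an engineer would, in place of code of your own. Each camera call takes 0.05 s, during which the arm holds its last target. There are 200 camera calls.

## Working session

There is one attempt and no reset: what is moved stays moved. The work goes in short steps, Python scripts to look and compute and a tool call to move; the robot and the scene stay as the last step left them, time stands still between calls to the robot, and variables do not carry over. Pictures are saved under pics/ and viewed, at most 10 in all, crops included, and the job is handed in when it is done.

Besides the shell and the picture viewer there is one more tool, called as name(argument=value, ...), one argument or row to a line, values as JSON. move_arm: Moves the arm, as the interface text tells. Its arguments: {"type":"object","properties":{"deltas":{"type":"string"},"grip_force":{"type":"number"}},"required":["deltas"]}

```bash
mkdir -p pics
cat > h.py <<'E'
import numpy as np,cv2
from rig import *
def world(p,uv):
    K=p["intrinsics"];u,v=int(round(uv[0])),int(round(uv[1]))
    z=p["z_map"][max(v-1,0):v+2,max(u-1,0):u+2];z=z[z>0]
    if len(z)==0:return None
    return unproj(p,uv,np.median(z))
def unproj(p,uv,z):
    K=p["intrinsics"];x=(uv[0]-K[0,2])/K[0,0]*z;y=(uv[1]-K[1,2])/K[1,1]*z
    return (np.linalg.inv(p["view"])@[x,-y,-z,1])[:3]
def proj(p,X):
    c=p["view"]@np.append(X,1);K=p["intrinsics"]
    return np.array([K[0,0]*c[0]/-c[2]+K[0,2],K[1,1]*-c[1]/-c[2]+K[1,2]])
def cloud(p,mask):
    K=p["intrinsics"];v,u=np.nonzero(mask&(p["z_map"]>0));z=p["z_map"][v,u]
    c=np.stack([(u-K[0,2])/K[0,0]*z,-(v-K[1,2])/K[1,1]*z,-z,np.ones_like(z)])
    return (np.linalg.inv(p["view"])@c)[:3].T
def tri(ps,uvs):
    A=[];b=[]
    for p,uv in zip(ps,uvs):
        o=np.linalg.inv(p["view"])[:3,3];d=unproj(p,uv,1.)-o;d/=np.linalg.norm(d)
        M=np.eye(3)-np.outer(d,d);A.append(M);b.append(M@o)
    return np.linalg.lstsq(np.vstack(A),np.hstack(b),rcond=None)[0]
E
python3 - <<'E'
from h import *
np.set_printoptions(precision=3,suppress=True)
P={n:get_image(n) for n in("side","top")}
for n,p in P.items():
    cv2.imwrite(f"pics/{n}0.png",p["color"][...,::-1]); print(n,np.linalg.inv(p["view"])[:3,3])
L={}
for q in["stand","facing","light_bar","top_edge","open_carton","shut_carton","dispenser","tape_roll","scissors","tags","jar","stapler"]:
    for n,p in P.items():
        r=pinpoint(p,q)[:2]
        for d in r: print(q,n,round(d["p"],2),np.round(d["location"]),world(p,d["location"]))
        if r:L[q,n]=r[0]["location"]
    if (q,"side") in L and (q,"top") in L: print("   TRI",tri([P["side"],P["top"]],[L[q,"side"],L[q,"top"]]))
s=read_state();print(s["tool_pos"],s["orientation"],s["time"])
E
```

```text
side [-0.081  0.877  1.178]
top [ 0.489 -0.004  1.396]
stand side 0.72 [277. 269.] [0.531 0.028 0.013]
stand top 0.86 [261. 225.] [0.549 0.022 0.148]
   TRI [ 0.548  0.021 -0.004]
facing side 0.95 [274. 234.] [0.54  0.034 0.158]
facing side 0.55 [227. 243.] [0.706 0.051 0.036]
facing top 0.85 [264. 224.] [0.552 0.015 0.148]
facing top 0.35 [333. 195.] [ 0.646 -0.198  0.061]
   TRI [0.553 0.015 0.136]
light_bar side 0.57 [266. 177.] [0.564 0.032 0.346]
light_bar top 0.59 [267. 211.] [0.572 0.005 0.349]
   TRI [0.578 0.008 0.324]
top_edge side 0.7 [287. 234.] [ 0.6   -0.121  0.001]
top_edge top 0.57 [262. 240.] [0.505 0.019 0.186]
   TRI [0.505 0.019 0.166]
open_carton side 0.79 [287. 208.] [ 0.639 -0.173  0.055]
open_carton top 0.64 [335. 194.] [ 0.649 -0.203  0.06 ]
   TRI [ 0.657 -0.207  0.021]
shut_carton side 0.78 [199. 291.] [0.612 0.269 0.087]
shut_carton top 0.62 [198. 189.] [0.66  0.215 0.091]
   TRI [0.667 0.226 0.007]
dispenser side 0.77 [384. 215.] [ 0.38  -0.356  0.031]
dispenser top 0.87 [396. 277.] [ 0.399 -0.374  0.105]
dispenser top 0.23 [143. 267.] [0.423 0.389 0.045]
[... 188 characters left out ...]
.059]
   TRI [ 0.483 -0.169  0.002]
scissors side 0.82 [275. 317.] [0.436 0.168 0.008]
scissors top 0.89 [218. 261.] [0.44  0.161 0.011]
   TRI [ 0.44   0.163 -0.001]
tags side 0.94 [321. 285.] [0.391 0.007 0.019]
tags top 0.74 [274. 271.] [ 0.41  -0.015  0.021]
   TRI [ 0.406 -0.017 -0.014]
jar side 0.67 [229. 245.] [0.701 0.046 0.029]
jar side 0.22 [288. 212.] [ 0.608 -0.133  0.084]
jar top 0.79 [264. 170.] [0.718 0.017 0.084]
   TRI [ 0.732  0.017 -0.014]
stapler side 0.86 [228. 387.] [0.388 0.42  0.05 ]
stapler top 0.81 [142. 266.] [0.427 0.392 0.047]
stapler top 0.57 [273. 273.] [ 0.404 -0.012  0.023]
   TRI [ 0.418  0.402 -0.004]
[ 0.257 -0.597  0.192] [-0.     0.979  0.202  0.   ] 1.3
```

View pics/side0.png

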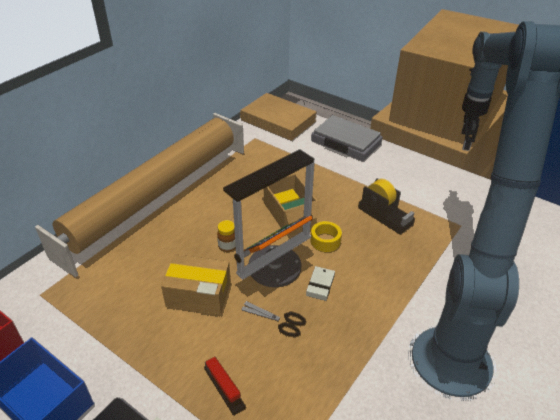

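View pics/top0.png

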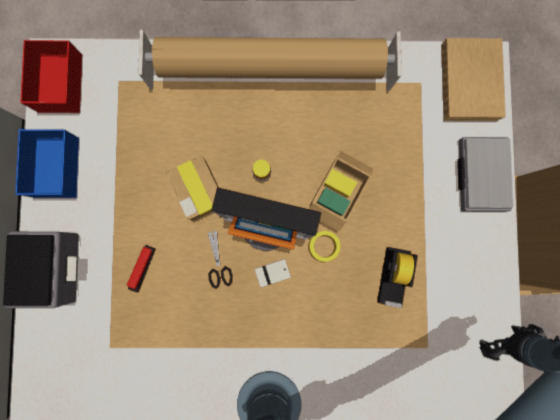

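Run:
```python
from h import *
np.set_printoptions(precision=3,suppress=True)
P={n:get_image(n) for n in("side","top")}
for q in["light_bar","top_edge","yoke","open_carton","shut_carton"]:
    for n,p in P.items():
        for d in regions_of(p,q)[:1]:
            m=d["mask"];c=cloud(p,cv2.erode(m.astype(np.uint8),np.ones((2,2)))>0)
            if len(c)<5: continue
            if q=="light_bar": c=c[c[:,2]>.33]
            if q=="open_carton": c=c[(c[:,2]>.08)&(c[:,2]<.1)]
            if len(c)<5: continue
            r=cv2.minAreaRect(c[:,:2].astype(np.float32))
            print(q,n,round(d["p"],2),m.sum(),"mean",c.mean(0),"z",np.percentile(c[:,2],[2,50,98]),"rect",r)
            mu=c.mean(0);U,S,V=np.linalg.svd(c-mu,full_matrices=False);print("   axes",V.ravel(),S/np.sqrt(len(c)))
```

```text
light_bar side 0.88 4141 mean [0.566 0.021 0.345] z [0.335 0.346 0.35 ] rect ((0.5682536363601685, 0.01253730058670044), (0.26214808225631714, 0.05884768068790436), 76.40768432617188)
   axes [-0.229 -0.974  0.002  0.97  -0.228  0.083 -0.08   0.02   0.997] [0.076 0.017 0.003]
light_bar top 0.93 4005 mean [0.569 0.006 0.349] z [0.345 0.349 0.353] rect ((0.5703713893890381, 0.006248116493225098), (0.258204847574234, 0.05766952037811279), 76.62150573730469)
   axes [-0.234 -0.972 -0.     0.972 -0.234  0.009 -0.009  0.002  1.   ] [0.074 0.016 0.002]
top_edge top 0.61 1211 mean [0.524 0.018 0.171] z [0.146 0.173 0.19 ] rect ((0.5233631134033203, 0.010529614984989166), (0.19754783809185028, 0.05166958272457123), 76.12242126464844)
   axes [-0.247 -0.969 -0.006 -0.604  0.149  0.783  0.757 -0.197  0.623] [0.053 0.02  0.008]
yoke side 0.63 4332 mean [0.554 0.023 0.225] z [0.048 0.235 0.349] rect ((0.6684859395027161, -0.1465865969657898), (0.23896624147891998, 0.6035534143447876), 34.95450210571289)
   axes [-0.062 -0.051 -0.997  0.181  0.982 -0.061 -0.982  0.184  0.051] [0.118 0.09  0.029]
y
[... 689 characters left out ...]
186798, 0.18798887729644775), 61.963253021240234)
   axes [-0.87   0.493 -0.002  0.493  0.87   0.003 -0.004 -0.001  1.   ] [0.075 0.039 0.004]
shut_carton side 0.96 3285 mean [0.646 0.244 0.069] z [0.005 0.086 0.092] rect ((0.6604133248329163, 0.22986498475074768), (0.15935838222503662, 0.12494997680187225), 26.448261260986328)
   axes [-0.835 -0.546 -0.065  0.462 -0.76   0.457 -0.299  0.351  0.887] [0.048 0.041 0.022]
shut_carton top 0.73 2048 mean [0.661 0.226 0.089] z [0.052 0.091 0.096] rect ((0.6494131088256836, 0.2105100154876709), (0.19701851904392242, 0.13121898472309113), 26.862302780151367)
   axes [-0.971 -0.232 -0.051  0.231 -0.972  0.029 -0.056  0.016  0.998] [0.046 0.032 0.013]
```

Side view: the terminal stands mid-bench, with its light bar near (268,175) and the tablet leaning well back near (285,235). The open carton is at (288,200) and the taped one at (198,288). Top view: the bar runs from (215,200) to (320,225), the open carton is at (340,190) and the roll at (325,246).

From these views, heading is now about -13.5° and needs to be about -64°. I'll grip the light bar from above.

move_arm(
  deltas="0.085 0 0 -0.03 -0.116;0.085 0 0 -0.03 -0.116;0.085 0 0 -0.03 -0.116;0.085 0 0 -0.03 -0.116;0.085 0 0 -0.03 -0.116;0.085 0 0 -0.03 -0.116;0.085 0 0 -0.03 -0.116;0.085 0 0 -0.03 -0.116",
  grip_force=50,
)

```text
time: 2.57
tool_pos: [0.2564, -0.597, 0.4341]
orientation: [0.0, 0.784, 0.621, -0.0]
wrist_force: [0.4, -0.9, 0.5]
gripper_width: 0.992
grip_force: 0.0
```

move_arm(
  deltas="0.085 0.036 0.009 0 0;0.085 0.036 0.009 0 0;0.085 0.036 0.009 0 0;0.085 0.036 0.009 0 0;0.085 0.036 0.009 0 0;0.085 0.036 0.009 0 0;0.085 0.036 0.009 0 0;0.085 0.036 0.009 0 0;0.085 0.036 0.009 0 0;0.085 0.036 0.009 0 0",
)

```text
time: 3.4
tool_pos: [0.429, -0.2666, 0.4328]
orientation: [0.0, 0.786, 0.618, -0.0]
wrist_force: [0.5, -0.4, -0.9]
gripper_width: 0.997
grip_force: 0.0
```

move_arm(
  deltas="0.085 0.033 0.008 0 0;0.085 0.033 0.008 0 0;0.085 0.033 0.008 0 0;0.085 0.033 0.008 0 0;0.085 0.033 0.008 0 0;0.085 0.033 0.008 0 0;0.085 0.033 0.008 0 0;0.085 0.033 0.008 0 0;0.085 0.033 0.008 0 0;0.085 0 0 0 0;0.085 0 0 0 0",
)

```text
time: 4.32
tool_pos: [0.5684, 0.0067, 0.4323]
orientation: [-0.001, 0.784, 0.621, 0.0]
wrist_force: [0.3, -1.2, 0.7]
gripper_width: 0.994
grip_force: 0.0
```

Run:
```python
from h import *
np.set_printoptions(precision=3,suppress=True)
w=get_image("wrist");cv2.imwrite("pics/w1.png",w["color"][...,::-1])
print(w["intrinsics"],np.linalg.inv(w["view"]))
s=read_state();print(s["tool_pos"],s["orientation"],s["joint_positions"])
```

```text
[[325.192   0.    280.527]
 [  0.    325.192 204.963]
 [  0.      0.      1.   ]] [[ 0.974  0.217  0.071  0.587]
 [-0.229  0.927  0.297  0.082]
 [-0.001 -0.306  0.952  0.613]
 [ 0.     0.     0.     1.   ]]
[0.568 0.004 0.432] [-0.     0.785  0.619 -0.   ] [ 0.457  0.17  -0.623  1.409  0.099  1.595 -0.392]
```

View pics/w1.png

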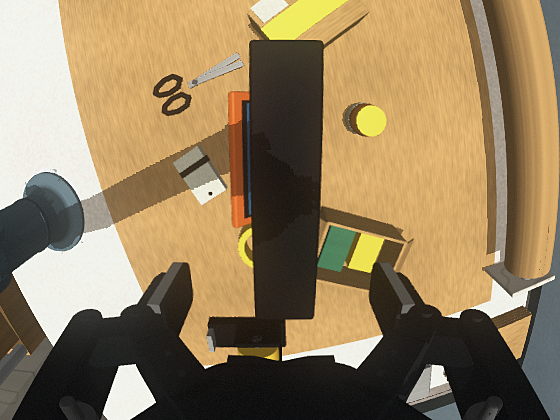

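The wrist picture shows the bar (columns 250–322) lying centrally between the open fingers (187 and 373), parallel to them. I'll descend and grip.

move_arm(
  deltas="0.085 0 0.001 0.028 0;0.085 0 0.001 0.028 0;0.085 0 0 0.028 0;0.085 0 0 0.028 0;0.085 0 0 0 0;0.0 0 0 0 0;0.0 0 0 0 0;0.0 0 0 0 0;0.0 0 0 0 0;0.0 0 0 0 0;0.0 0 0 0 0",
  grip_force=50,
)

```text
time: 5.28
tool_pos: [0.5709, 0.0031, 0.3218]
orientation: [0.001, 0.786, 0.619, 0.001]
wrist_force: [0.9, 0.0, -0.3]
gripper_width: 0.135
grip_force: 0.0
```

Run:
```python
from h import *
np.set_printoptions(precision=3,suppress=True)
w=get_image("wrist");s=get_image("side");t=get_image("top")
b=s["color"][100:300,180:400]
a=cv2.resize(b,None,fx=1.9,fy=1.9);c=cv2.resize(w["color"],(0,0),fx=.68,fy=.68)
H=max(a.shape[0],c.shape[0]);pad=lambda i:cv2.copyMakeBorder(i,0,H-i.shape[0],0,0,0)
cv2.imwrite("pics/c2.png",np.hstack([pad(a),pad(c)])[...,::-1])
r=read_state();print(r["gripper_width"],r["grip_force"],r["tool_pos"],r["time"])
```

```text
0.0028889119969644638 0.0 [0.57  0.003 0.321] 5.4333
```

View pics/c2.png

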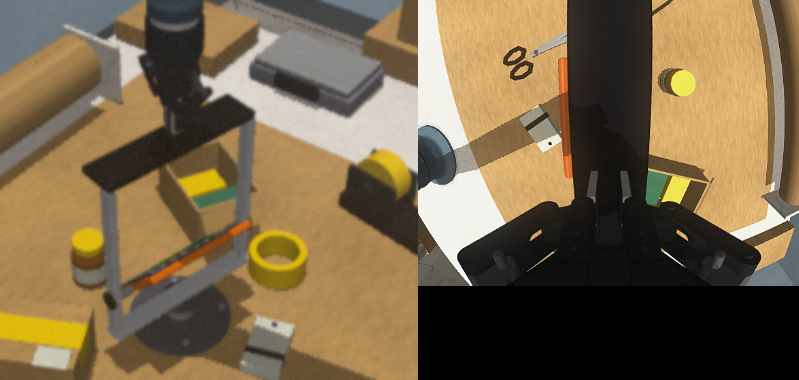

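Pictures: the side crop shows the fingers at the bar's top with the bar unmoved, and the wrist crop shows them shut (columns ~595–625). They met no resistance, so the bar can't be gripped. I'll back out the way I came and push the left upright from behind with shut fingers, keeping the palm above the bar.

move_arm(
  deltas="0.085 0 0 0 0;0.085 0 0 0 0;0.085 0 0 0 0;0.085 0 0 0 0;0.085 0 0 0 0;0.085 0 0 -0.035 0;0.085 0 0 -0.035 0;0.085 0 0 -0.035 0;0.0 0.03 -0.015 0 0;0.0 0.03 -0.015 0 0;0.0 0.03 -0.015 0 0;0.0 0.03 -0.015 0 0",
)

```text
time: 6.43
tool_pos: [0.5398, 0.1349, 0.426]
orientation: [0.0, 0.786, 0.618, 0.0]
wrist_force: [0.5, 0.4, 0.2]
gripper_width: 0.445
grip_force: 0.0
```

```bash
cat > pose.py <<'E'
from h import *
np.set_printoptions(precision=3,suppress=True)
def yoke(t=None):
    t=t or get_image("top")
    m=regions_of(t,"light_bar")[0]["mask"]
    c=cloud(t,m);c=c[(c[:,2]>.342)&(c[:,2]<.356)]
    r=cv2.minAreaRect(c[:,:2].astype(np.float32));U,S,V=np.linalg.svd(c[:,:2]-c[:,:2].mean(0),full_matrices=False)
    a=V[0]; h=np.degrees(np.arctan2(-a[0],a[1]));h=(h+90)%180-90
    return r,h,V,t
if __name__=="__main__":
    r,h,V,t=yoke();print(r,"heading",h)
    s=read_state();print(s["tool_pos"],s["orientation"],s["gripper_width"],s["time"],s["wrist_force"])
E
python3 pose.py
```

```text
((0.5718322992324829, 0.006442263722419739), (0.2614275813102722, 0.060415513813495636), 76.5521011352539) heading -13.635976758303897
[0.537 0.143 0.426] [-0.002  0.781  0.624  0.001] 0.2599433671956542 6.5333 [-0.183  0.118 -0.429]
```

move_arm(
  deltas="0.0 0 0 0 0;0.0 0 0 0 0;0.0 0 0 0 0;0.0 0 0 0.035 0;0.0 0 0 0.035 0;0.0 0 0 0.035 0;0.0 0 0 0.035 0;0.0 0 0 0 0;0.0 0 0.01 0 0;0.0 0 0.008 0 0;0.0 0 0.005 0 0;0.0 0 0 0 0",
)

```text
time: 7.53
tool_pos: [0.5662, 0.1277, 0.2884]
orientation: [0.001, 0.787, 0.618, 0.003]
wrist_force: [0.4, -0.2, 0.9]
gripper_width: 0.004
grip_force: 0.0
```

```bash
python3 pose.py
```

```text
((0.570477306842804, 0.002884119749069214), (0.2572098672389984, 0.060397494584321976), 71.66029357910156) heading -19.6005516686416
[0.565 0.128 0.288] [0.001 0.786 0.618 0.002] -0.0008596098923961396 7.6333 [ 0.333 -0.857  0.396]
```

move_arm(
  deltas="0.0 0 0 0 0.1;0.0 0.0017 0.0072 0 0.062;0.0 0.0017 0.0072 0 0.062;0.0 0.0017 0.0072 0 0.062;0.0 0.0017 0.0072 0 0.062;0.0 0.0017 0.0072 0 0.062;0.0 0.0017 0.0072 0 0.062;0.0 0.0017 0.0072 0 0.062;0.0 0.0017 0.0072 0 0.062;0.0 0.0017 0.0072 0 0.062;0.0 0.0017 0.0072 0 0.062;0.0 0 0 0 0",
)

```text
time: 8.63
tool_pos: [0.6316, 0.1003, 0.2867]
orientation: [0.0, 0.954, 0.301, 0.001]
wrist_force: [0.1, 0.6, -0.5]
gripper_width: 0.004
grip_force: 0.0
```

```bash
python3 pose.py
python3 - <<'E'
from h import *
np.set_printoptions(precision=3,suppress=True)
t=get_image("top");s=get_image("side")
for n,p in(("top",t),("side",s)):
    for q in("open_carton","stand","facing"):
        print(n,q,[(round(d["p"],2),np.round(d["location"])) for d in pinpoint(p,q)[:2]])
c=cloud(t,np.ones((420,560),bool))
d=np.abs(c[:,0]-.655)+np.abs(c[:,1]+.215)
k=(np.hypot(c[:,0]-.655,c[:,1]+.215)<.15)&(c[:,2]>.03)&(c[:,2]<.11);c=c[k]
# fine occupancy maps seen from above, rotated to carton axes
a=np.radians(61.96);R=np.array([[np.cos(a),np.sin(a)],[-np.sin(a),np.cos(a)]])
q=(c[:,:2]-[.655,-.215])@R.T
for ax in(0,1):
    print("axis",ax)
    o=1-ax
    for b in np.arange(-.14,.14,.01):
        m=(q[:,ax]>=b)&(q[:,ax]<b+.01)
        if m.sum()>3: print(f"{b:.3f} n{m.sum()} z",np.percentile(c[m,2],[10,50,90]),"other",np.percentile(q[m,o],[1,99]))
im=cv2.resize(t["color"][130:260,240:420],None,fx=4,fy=4,interpolation=cv2.INTER_CUBIC)
cv2.imwrite("pics/t3.png",im[...,::-1])
E
```

```text
((0.5641109943389893, -0.004688717424869537), (0.2605413794517517, 0.05994337797164917), 36.71234130859375) heading -55.38882232210739
[0.631 0.101 0.286] [0.    0.953 0.303 0.001] 0.0019480833287632009 8.7333 [ 0.467 -0.11   0.036]
top open_carton [(0.93, array([335., 194.]))]
top stand [(0.85, array([265., 227.])), (0.54, array([393., 275.]))]
top facing [(0.72, array([267., 224.]))]
side open_carton [(0.57, array([288., 212.]))]
side stand [(0.91, array([276., 267.]))]
side facing [(0.93, array([276., 232.]))]
axis 0
-0.070 n38 z [0.046 0.089 0.093] other [-0.098  0.135]
-0.060 n258 z [0.042 0.075 0.092] other [-0.113  0.134]
-0.050 n137 z [0.046 0.064 0.089] other [-0.115  0.132]
-0.040 n194 z [0.048 0.059 0.089] other [-0.115  0.132]
-0.030 n213 z [0.048 0.058 0.087] other [-0.117  0.135]
-0.020 n218 z [0.047 0.058 0.088] other [-0.117  0.143]
-0.010 n217 z [0.047 0.058 0.088] other [-0.115  0.147]
0.000 n199 z [0.05  0.059 0.088] other [-0.114  0.106]
0.010 n201 z [0.05  0.059 0.089] other [-0.115  0.104]
0.020 n202 z [0.051 0.059 0.088] other [-0.116  0.103]
0.030 n195 z [0.05
[... 934 characters left out ...]
2 z [0.056 0.059 0.083] other [-0.059  0.059]
0.020 n117 z [0.055 0.059 0.085] other [-0.06   0.059]
0.030 n115 z [0.054 0.059 0.086] other [-0.06   0.059]
0.040 n113 z [0.054 0.058 0.085] other [-0.059  0.059]
0.050 n116 z [0.04  0.058 0.085] other [-0.059  0.059]
0.060 n36 z [0.073 0.089 0.093] other [-0.059  0.059]
0.070 n139 z [0.085 0.09  0.094] other [-0.058  0.058]
0.080 n147 z [0.072 0.079 0.086] other [-0.057  0.056]
0.090 n136 z [0.061 0.067 0.073] other [-0.056  0.056]
0.100 n85 z [0.053 0.057 0.062] other [-0.058  0.056]
0.120 n45 z [0.042 0.046 0.049] other [-0.066 -0.015]
0.130 n43 z [0.039 0.045 0.048] other [-0.067 -0.006]
0.140 n17 z [0.042 0.045 0.048] other [-0.017  0.002]
```

View pics/t3.png

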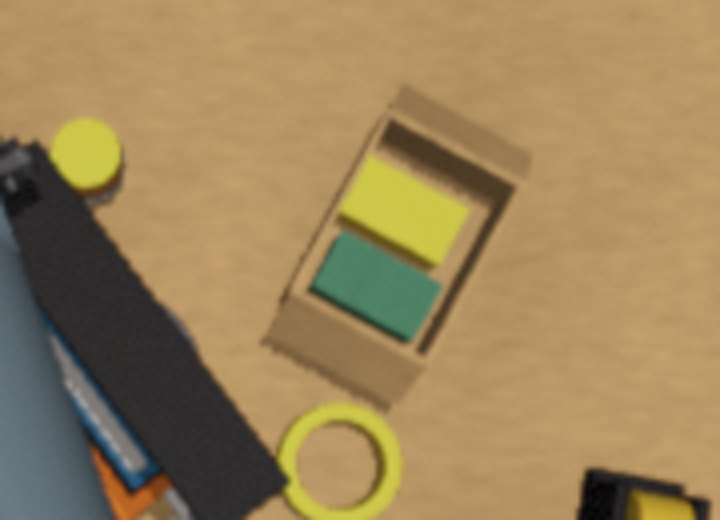

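Top crop: the carton's rim and flaps are clear, with its centre at about (400,245) in the crop. The bar runs diagonally at lower left and the jar and roll are undisturbed. Depth puts the carton centre at (0.660,-0.2185) and the swivel axis at (0.5526,0.0115), so the target heading is -65.0°. I need 9.6° more.

move_arm(
  deltas="0.0 0.0015 0.0064 0 0.056;0.0 0.0015 0.0064 0 0.056;0.0 0.0015 0.0064 0 0.056;0.0 0 0 0 0;0.0 0 0 0 0",
)

```text
time: 9.55
tool_pos: [0.6441, 0.0869, 0.2855]
orientation: [0.0, 0.975, 0.222, 0.0]
wrist_force: [-0.4, -0.1, -0.2]
gripper_width: 0.003
grip_force: 0.0
```

```bash
python3 pose.py;python3 pose.py
```

```text
((0.5591883659362793, -0.00864962488412857), (0.25428059697151184, 0.059374574571847916), 26.72287368774414) heading -66.2651471739282
[0.644 0.087 0.285] [ 0.     0.975  0.222 -0.   ] -0.0005823959614598034 9.65 [-0.52  -0.408  1.547]
((0.560686469078064, -0.00784069299697876), (0.2582172155380249, 0.05944637209177017), 26.781530380249023) heading -66.41712285798832
[0.644 0.087 0.285] [ 0.     0.975  0.222 -0.   ] 0.0017559558821084724 9.75 [ 0.763 -0.095  0.52 ]
```

move_arm(
  deltas="0.0 0 -0.01 0 0;0.0 0 -0.03 0 0;0.0 0 -0.04 0 0;0.0 0 -0.04 0 0;0.085 -0.038 0 0 0;0.085 -0.038 0 0 0;0.085 -0.038 0 0 0;0.085 0 0 0 0;0.085 0 0 0 0;0.085 0 0 0 0",
)

```text
time: 10.58
tool_pos: [0.4896, 0.1468, 0.2862]
orientation: [0.0, 0.975, 0.221, 0.001]
wrist_force: [0.1, -0.3, -0.3]
gripper_width: 0.847
grip_force: 0.0
```

```bash
cat > tab.py <<'E'
from pose import *
AX=np.array([.5526,.0115])
def tab(p,name,h,D=False):
    c=cloud(p,np.ones((420,560),bool));f=np.array([np.cos(h),np.sin(h)]);l=np.array([-f[1],f[0]])
    q=np.c_[(c[:,:2]-AX)@f,(c[:,:2]-AX)@l,c[:,2]]
    col=p["color"][p["z_map"]>0].astype(int)
    k=(abs(q[:,1])<.1)&(abs(q[:,0])<.09)&(q[:,2]>.072)&(q[:,2]<.23);q=q[k];col=col[k]
    print(name,len(q))
    og=(col[:,0]>120)&(col[:,2]<80)&(col[:,0]>1.5*col[:,1])
    for b in np.arange(-.08,.081,.01):
        m=(q[:,0]>=b)&(q[:,0]<b+.01)
        if m.sum()>5: print(f" {b:.2f} n{m.sum()} z",np.percentile(q[m,2],[10,50,90]),"orange",(og&m).sum(),"l",np.percentile(q[m,1],[5,95]))
if __name__=="__main__":
    import sys
    r,h,V,t=yoke();print(r,"heading",h);s=get_image("side")
    hh=np.radians(float(sys.argv[1]) if len(sys.argv)>1 else h)
    tab(t,"top",hh);tab(s,"side",hh)
    x=read_state();print(x["tool_pos"],x["orientation"],x["gripper_width"],x["time"])
    w=get_image("wrist");cv2.imwrite(f"pics/w_{x['time']:.1f}.png",w["color"][...,::-1])
    cv2.imwrite(f"pics/s_{x['time']:.1f}.png",cv2.resize(s["color"][120:320,160:400],None,fx=3,fy=3,interpolation=cv2.INTER_CUBIC)[...,::-1])
E
python3 tab.py; ls pics
```

```text
((0.5611026883125305, -0.006531260907649994), (0.2604261040687561, 0.060058336704969406), 27.27630043029785) heading -62.70909726470961
top 1074
 -0.06 n93 z [0.181 0.184 0.188] orange 90 l [-0.084  0.084]
 -0.05 n246 z [0.182 0.186 0.19 ] orange 246 l [-0.085  0.085]
 -0.04 n244 z [0.173 0.178 0.183] orange 120 l [-0.085  0.083]
 -0.03 n237 z [0.163 0.169 0.174] orange 29 l [-0.085  0.084]
 -0.02 n232 z [0.152 0.158 0.163] orange 18 l [-0.085  0.084]
 -0.01 n22 z [0.148 0.151 0.156] orange 0 l [-0.087  0.084]
side 480
 -0.06 n230 z [0.177 0.182 0.186] orange 230 l [-0.086  0.084]
 -0.05 n101 z [0.167 0.183 0.186] orange 97 l [-0.082  0.087]
 -0.04 n23 z [0.151 0.156 0.175] orange 3 l [-0.095  0.077]
 -0.03 n14 z [0.139 0.145 0.148] orange 0 l [-0.087  0.067]
 -0.02 n20 z [0.129 0.132 0.137] orange 1 l [-0.094  0.092]
 -0.01 n43 z [0.12  0.122 0.128] orange 0 l [-0.099  0.046]
 -0.00 n17 z [0.107 0.112 0.133] orange 0 l [-0.098  0.079]
 0.01 n13 z [0.096 0.101 0.104] orange 1 l [-0.091  0.089]
 0.02 n11 z [0.085 0.09  0.094] orange 0 l [-0.084  0.074]
 0.03 n7 z [0.076 0.077 0.081] orange 0 l [-0.078  0.072]
[0.491 0.147 0.286] [-0.001  0.975  0.221  0.001] 0.9973478495222734 10.7333
c2.png
s_10.7.png
side0.png
t3.png
top0.png
w1.png
w_10.7.png
```

move_arm(
  deltas="0.0 0 0 0 0;0.0 0 0 0 0;0.0 0.038 0 0 0;0.0 0.038 0 0 0;0.0 0.038 0 0 0;0.0 0 0.04 0 0;0.0 0 0.04 0 0;0.0 0 0.03 0 0;0.0 0 0.01 0 0;0.0 0 0.0055 0 0;0.0 0 0 0 0;0.0 0 0 0 0",
)

```text
time: 11.78
tool_pos: [0.6454, 0.0848, 0.2857]
orientation: [-0.001, 0.975, 0.222, -0.0]
wrist_force: [0.7, 1.3, -0.2]
gripper_width: 0.004
grip_force: 0.0
```

move_arm(
  deltas="0.0 0 -0.01 0 0;0.0 0 -0.03 0 0;0.0 0 -0.04 0 0;0.0 0 -0.04 0 0;0.085 -0.038 0 0 0;0.085 -0.038 0 0 0;0.085 -0.038 0 0 0;0.085 0 0 0 0;0.085 0 0 0 0",
)

```text
time: 12.53
tool_pos: [0.4881, 0.1425, 0.2851]
orientation: [0.001, 0.975, 0.223, -0.0]
wrist_force: [1.2, -0.3, 1.0]
gripper_width: 0.707
grip_force: 0.0
```

```bash
python3 tab.py; python3 pose.py
```

```text
((0.5606338381767273, -0.006792880594730377), (0.26148292422294617, 0.05996102839708328), 23.41505241394043) heading -66.73794328910074
top 1053
 -0.06 n92 z [0.181 0.184 0.188] orange 90 l [-0.084  0.082]
 -0.05 n248 z [0.182 0.187 0.19 ] orange 247 l [-0.085  0.084]
 -0.04 n242 z [0.173 0.178 0.183] orange 119 l [-0.086  0.084]
 -0.03 n239 z [0.164 0.169 0.173] orange 31 l [-0.086  0.084]
 -0.02 n231 z [0.153 0.158 0.163] orange 15 l [-0.085  0.084]
side 464
 -0.06 n225 z [0.177 0.182 0.186] orange 225 l [-0.085  0.086]
 -0.05 n96 z [0.169 0.183 0.186] orange 91 l [-0.09   0.081]
 -0.04 n23 z [0.153 0.159 0.177] orange 5 l [-0.095  0.069]
 -0.03 n18 z [0.143 0.147 0.165] orange 0 l [-0.095  0.061]
 -0.02 n20 z [0.125 0.13  0.136] orange 1 l [-0.096  0.085]
 -0.01 n44 z [0.119 0.123 0.132] orange 1 l [-0.098  0.085]
 -0.00 n15 z [0.106 0.11  0.126] orange 0 l [-0.097  0.075]
 0.01 n11 z [0.095 0.097 0.103] orange 0 l [-0.072  0.076]
[0.492 0.143 0.287] [-0.     0.975  0.222  0.001] 0.9499336583681018 12.6833
((0.5600797533988953, -0.006980031728744507), (0.25992053747177124, 0.05986502766609192), 23.415882110595703) heading -66.84568677196916
[0.493 0.142 0.286] [-0.001  0.975  0.222  0.001] 0.9944882773414977 12.8333 [-0.729  0.565 -0.064]
```

Heading is now -66.7°, an overshoot of 1.8°. I'll nudge it back by pushing the right upright slowly.

move_arm(
  deltas="0.0 0 0.03 0 0;0.0 0 0.03 0 0;0.0 0 0.025 0 0;0.0 -0.03 0 0 0;0.0 -0.03 0 0 0;0.0 -0.03 0 0 0;0.0 -0.029 0 0 0;0.0 0 0.01 0 0;0.0 0 0.01 0 0;0.0 0 0 0 0;0.0 0 0 0 0",
)

```text
time: 13.75
tool_pos: [0.4312, -0.0047, 0.2858]
orientation: [-0.001, 0.975, 0.221, 0.0]
wrist_force: [0.1, -0.2, 0.8]
gripper_width: -0.002
grip_force: 0.0
```

move_arm(
  deltas="0.0 0 0.002 0 0;0.0 0 0.002 0 0;0.0 0 0.002 0 0;0.0 0 0.002 0 0;0.0 0 0.001 0 0;0.0 0 0.001 0 0;0.0 0 0 0 0;0.0 0 0 0 0",
)

```text
time: 14.42
tool_pos: [0.4339, -0.0135, 0.2854]
orientation: [-0.0, 0.975, 0.221, -0.0]
wrist_force: [-0.2, 0.8, -0.2]
gripper_width: 0.004
grip_force: 0.3
```

```bash
python3 pose.py; python3 pose.py
```

```text
((0.5635742545127869, -0.0054029375314712524), (0.2543148696422577, 0.05974790081381798), 23.417203903198242) heading -65.02070626300173
[ 0.434 -0.014  0.285] [-0.     0.975  0.221 -0.   ] 8.245567835034594e-05 14.5167 [-0.627  0.295 -0.275]
((0.561443567276001, -0.006352603435516357), (0.2603207528591156, 0.05987727642059326), 23.448135375976562) heading -65.3722090081713
[ 0.434 -0.014  0.285] [-0.     0.975  0.221  0.   ] -0.001467692323876835 14.6167 [-0.121  1.702  0.334]
```

move_arm(
  deltas="0.0 0 0.001 0 0;0.0 0 0.001 0 0;0.0 0 0.001 0 0;0.0 0 0 0 0",
)

```text
time: 14.95
tool_pos: [0.4351, -0.0168, 0.2854]
orientation: [0.0, 0.975, 0.221, -0.0]
wrist_force: [-0.7, 0.9, 0.3]
gripper_width: 0.003
grip_force: 0.6
```

```bash
python3 pose.py
```

```text
((0.5618038773536682, -0.006136730313301086), (0.2600609064102173, 0.059913408011198044), 25.056123733520508) heading -63.67136676854943
[ 0.435 -0.017  0.285] [ 0.     0.975  0.221 -0.   ] -0.002748301400540837 15.05 [-0.933 -0.101 -0.917]
```

Heading is -64.9°, on target. Next I'll go behind the tablet with the fingers open, so the front finger's back does the pushing and the palm stays clear of the bar.

move_arm(
  deltas="0.0 0 -0.005 0 0;0.0 0 -0.028 0 0;0.0 0.03 0 0 0;0.0 0.03 0 0 0;0.0 0.03 0 0 0;0.0 0.029 0 0 0;0.0 0 -0.03 0 0;0.085 0 -0.03 0 0;0.085 0 -0.03 0 0;0.085 0 0 0 0;0.085 0 0 0 0;0.085 0 0 0 0",
)

```text
time: 16.05
tool_pos: [0.49, 0.1451, 0.2856]
orientation: [0.001, 0.975, 0.221, 0.0]
wrist_force: [-0.3, -0.9, 0.0]
gripper_width: 0.709
grip_force: 0.0
```

move_arm(
  deltas="0.085 0 0 0 0;0.085 0 0 0.034 0;0.085 0 0 0.034 0;0.085 0 0 0.034 0;0.085 0 0 0.032 0;0.085 0 0 0 0;0.085 0 0.01 0 0;0.085 0 0.01 0 0;0.085 0 0.008 0 0;0.085 0 0 0 0;0.085 0 0 0 0",
)

```text
time: 16.97
tool_pos: [0.5037, 0.1194, 0.1534]
orientation: [0.0, 0.976, 0.22, 0.002]
wrist_force: [0.3, 0.4, -0.3]
gripper_width: 0.996
grip_force: 0.0
```

```bash
python3 tab.py -64.9
```

```text
((0.5608454346656799, -0.006648913025856018), (0.26147371530532837, 0.060049280524253845), 25.078441619873047) heading -64.81572893064532
top 1040
 -0.06 n76 z [0.181 0.185 0.188] orange 75 l [-0.085  0.085]
 -0.05 n238 z [0.183 0.186 0.19 ] orange 236 l [-0.086  0.084]
 -0.04 n245 z [0.174 0.178 0.183] orange 121 l [-0.086  0.083]
 -0.03 n239 z [0.163 0.169 0.173] orange 31 l [-0.086  0.085]
 -0.02 n232 z [0.152 0.158 0.163] orange 14 l [-0.085  0.084]
 -0.01 n9 z [0.149 0.152 0.155] orange 0 l [-0.081  0.073]
side 387
 -0.08 n18 z [0.203 0.214 0.224] orange 0 l [-0.011 -0.005]
 -0.06 n169 z [0.177 0.182 0.186] orange 167 l [-0.088  0.086]
 -0.05 n82 z [0.166 0.183 0.186] orange 74 l [-0.092  0.084]
 -0.04 n14 z [0.153 0.157 0.171] orange 2 l [-0.084  0.081]
 -0.03 n11 z [0.141 0.147 0.148] orange 1 l [-0.093  0.075]
 -0.02 n15 z [0.127 0.135 0.14 ] orange 0 l [-0.095  0.092]
 -0.01 n37 z [0.119 0.124 0.132] orange 0 l [-0.098  0.063]
 -0.00 n18 z [0.106 0.113 0.131] orange 0 l [-0.098  0.086]
 0.01 n8 z [0.094 0.098 0.1  ] orange 0 l [-0.085  0.052]
 0.02 n6 z [0.089 0.091 0.091] orange 0 l [-0.083  0.064]
[0.502 0.121 0.152] [-0.     0.975  0.221  0.001] 0.9940782898022267 17.1167
```

move_arm(
  deltas="0.085 0 0.003 0 0;0.085 0 0.003 0 0;0.085 0 0.002 0 0;0.085 0 0.002 0 0;0.085 0 0.002 0 0;0.085 0 0 0 0",
)

```text
time: 17.67
tool_pos: [0.507, 0.1089, 0.1514]
orientation: [0.0, 0.975, 0.221, -0.0]
wrist_force: [0.1, -0.1, 0.3]
gripper_width: 0.993
grip_force: 0.0
```

```bash
cat > lean.py <<'E'
from tab import *
r,h,V,t=yoke();print("rect heading",r[2]-90,"pca",h)
a=np.radians(-64.9);f=np.array([np.cos(a),np.sin(a)]);l=np.array([-f[1],f[0]])
c=cloud(t,np.ones((420,560),bool));q=np.c_[(c[:,:2]-AX)@f,(c[:,:2]-AX)@l,c[:,2]]
q=q[(abs(q[:,1])<.08)&(q[:,0]>-.09)&(q[:,0]<.0)&(q[:,2]>.135)&(q[:,2]<.225)]
q=q[:,[0,2]];best=None
for th in np.radians(np.arange(10,65,.25)):
    d=q[:,0]*np.cos(th)+(q[:,1]-.13)*np.sin(th); u=-q[:,0]*np.sin(th)+(q[:,1]-.13)*np.cos(th)
    m=np.median(d[(u<.07)]);n=(abs(d-m)<.0025)&(u<.074)
    s=n.sum()
    if best is None or s>best[0]: best=(s,np.degrees(th),m,np.percentile(u[n],99))
print("lean",best,len(q))
k=q[:,1]>np.percentile(q[:,1],97);print("top",q[k].mean(0))
s=read_state();print(s["tool_pos"],s["wrist_force"],s["time"])
E
python3 lean.py
```

```text
rect heading -64.92278671264648 pca -64.80408929621132
lean (np.int64(606), np.float64(45.75), np.float64(0.009891568418437116), np.float64(0.07379364538080466)) 825
top [-0.047  0.192]
[0.507 0.11  0.151] [-0.682 -0.292 -0.516] 17.7667
```

move_arm(
  deltas="0.085 0 0.002 0 0;0.085 0 0.002 0 0;0.085 0 0.002 0 0;0.085 0 0.002 0 0;0.085 0 0 0 0",
)

```text
time: 18.18
tool_pos: [0.5105, 0.1017, 0.1515]
orientation: [0.0, 0.975, 0.221, 0.0]
wrist_force: [-0.3, -0.2, 0.1]
gripper_width: 0.997
grip_force: 0.0
```

```bash
python3 lean.py
```

```text
rect heading -64.95049476623535 pca -64.86883646808201
lean (np.int64(579), np.float64(45.5), np.float64(0.009805972033007093), np.float64(0.07346831341149081)) 795
top [-0.047  0.191]
[0.51  0.102 0.151] [-0.046 -0.519  0.082] 18.2833
```

Run:
```python
from h import *
s=get_image("side");w=get_image("wrist")
a=cv2.resize(s["color"][140:290,200:330],(400,460),interpolation=cv2.INTER_CUBIC);b=cv2.resize(w["color"],(400,300))
cv2.imwrite("pics/c4.png",np.hstack([a,cv2.copyMakeBorder(b,0,160,0,0,0)])[...,::-1])
```

```text
(no output)
```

View pics/c4.png

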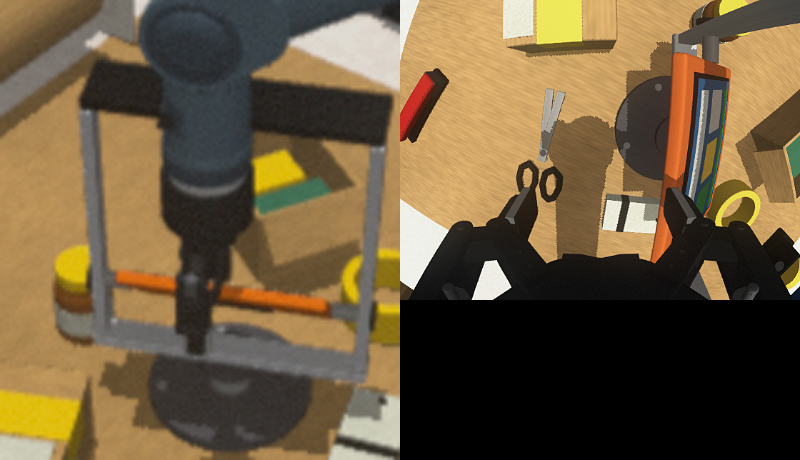

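Left: the gripper stands behind the orange tablet, clear of the bar. Right: the front finger tip (685,205) is close to the tablet's back edge. I'll keep creeping.

move_arm(
  deltas="0.085 0 0.002 0 0;0.085 0 0.002 0 0;0.085 0 0.002 0 0;0.085 0 0.002 0 0;0.085 0 0 0 0;0.085 0 0 0 0",
)

```text
time: 18.88
tool_pos: [0.5138, 0.095, 0.1514]
orientation: [-0.0, 0.975, 0.221, -0.0]
wrist_force: [-0.1, -0.4, 0.5]
gripper_width: 0.998
grip_force: 0.0
```

```bash
python3 lean.py
```

```text
rect heading -64.99654388427734 pca -65.05565562257198
lean (np.int64(545), np.float64(44.5), np.float64(0.008691695357086037), np.float64(0.07305675290232957)) 766
top [-0.047  0.191]
[0.514 0.095 0.151] [0.865 0.092 0.294] 18.9833
```

move_arm(
  deltas="0.085 0 0.002 0 0;0.085 0 0.002 0 0;0.085 0 0.002 0 0;0.085 0 0 0 0;0.085 0 0 0 0",
)

```text
time: 19.4
tool_pos: [0.5164, 0.0895, 0.1514]
orientation: [-0.0, 0.975, 0.221, -0.0]
wrist_force: [-0.2, 0.2, 0.4]
gripper_width: 1.002
grip_force: 0.0
```

```bash
python3 lean.py
```

```text
rect heading -64.91946792602539 pca -64.76800745357556
lean (np.int64(507), np.float64(46.25), np.float64(0.010306251094660443), np.float64(0.07337605730356747)) 699
top [-0.046  0.19 ]
[0.516 0.09  0.151] [-0.753  0.209  0.685] 19.5
```

Run:
```python
from h import *
s=get_image("side");w=get_image("wrist");t=get_image("top")
a=cv2.resize(s["color"][185:265,220:320],(400,320),interpolation=cv2.INTER_CUBIC);b=cv2.resize(w["color"][200:420,150:500],(800,280+0))[:, :]
c=cv2.resize(t["color"][160:260,200:325],(400,320),interpolation=cv2.INTER_CUBIC)
cv2.imwrite("pics/c5.png",np.vstack([np.hstack([a,c]),b])[...,::-1])
```

```text
(no output)
```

View pics/c5.png

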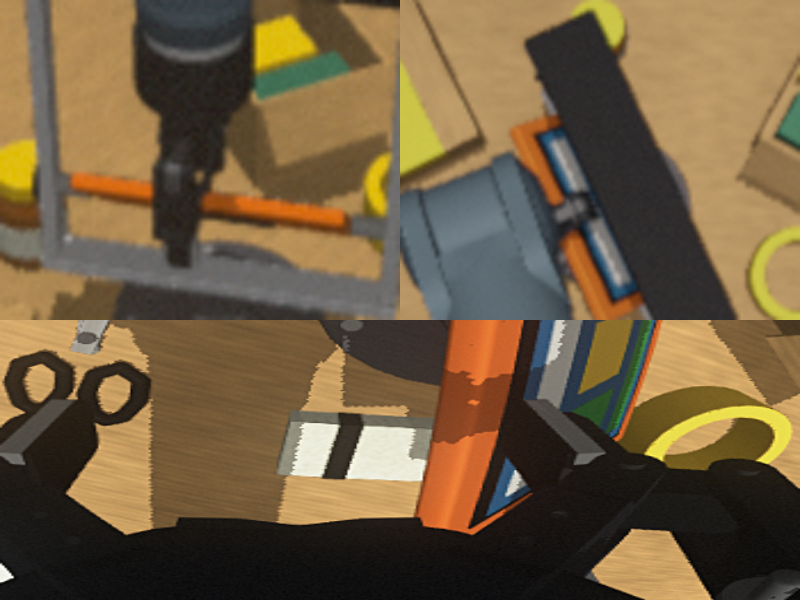

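The pictures show the front finger over the screen side at (560,430) in the wrist crop, with the orange edge between the fingers. It passed over or through the top edge rather than behind it, so I'll measure the actual finger tip height.

Run:
```python
from h import *
np.set_printoptions(precision=3,suppress=True)
s=get_image("side");t=read_state();tp=np.array(t["tool_pos"]);print(tp)
c=cloud(s,np.ones((420,560),bool));f=np.array([.4329,-.9015]);l=np.array([.9015,.4329])
q=np.c_[(c[:,:2]-tp[:2])@l,(c[:,:2]-tp[:2])@f,c[:,2]-tp[2]]
k=(abs(q[:,0])<.02)&(abs(q[:,1])<.075)&(q[:,2]>-.05)&(q[:,2]<.09)
q=q[k]
for b in np.arange(-.05,.09,.01):
    m=(q[:,2]>=b)&(q[:,2]<b+.01)
    if m.sum(): print(f"{b:.2f}",m.sum(),"x",np.percentile(q[m,0],[5,95]),"y",np.percentile(q[m,1],[2,25,50,75,98]))
```

```text
[0.516 0.09  0.151]
-0.02 1 x [0.009 0.009] y [0.067 0.067 0.067 0.067 0.067]
-0.01 3 x [-0.016  0.002] y [0.056 0.057 0.059 0.06  0.062]
0.00 2 x [-0.018 -0.001] y [0.051 0.052 0.053 0.054 0.054]
0.01 3 x [-0.018 -0.005] y [0.038 0.04  0.043 0.05  0.056]
0.02 11 x [-0.019  0.   ] y [0.031 0.032 0.033 0.034 0.04 ]
0.03 23 x [-0.019 -0.002] y [0.028 0.032 0.035 0.038 0.041]
0.05 18 x [-0.012  0.009] y [-0.057 -0.054 -0.049  0.039  0.043]
0.06 35 x [-0.012  0.009] y [-0.06  -0.056 -0.053 -0.048  0.047]
0.07 21 x [-0.012  0.005] y [-0.061 -0.058 -0.055 -0.049  0.048]
0.08 3 x [-0.012 -0.012] y [-0.044 -0.001  0.046  0.046  0.047]
```

Run:
```python
from h import *
np.set_printoptions(precision=3,suppress=True)
s=get_image("side");tp=np.array(read_state()["tool_pos"])
f=np.array([.4329,-.9015,0])
for dz in(0,.013,.03,.05,.07):
  for y in(-.05,.05): print(dz,y,proj(s,tp+y*f+[0,0,dz]))
for v in range(226,256,3): print(v,[None if (x:=world(s,(u,v))) is None else np.round(x,3).tolist() for u in(261,265,269)], s["color"][v,265])
```

```text
0 -0.05 [264.583 264.547]
0 0.05 [271.814 238.253]
0.013 -0.05 [264.537 261.173]
0.013 0.05 [271.813 234.895]
0.03 -0.05 [264.476 256.697]
0.03 0.05 [271.812 230.444]
0.05 -0.05 [264.402 251.336]
0.05 0.05 [271.81  225.118]
0.07 -0.05 [264.328 245.869]
0.07 0.05 [271.809 219.692]
226 [[0.491, 0.151, 0.305], [0.483, 0.147, 0.307], [0.492, 0.118, 0.279]] [60 56 53]
229 [[0.489, 0.155, 0.3], [0.48, 0.15, 0.301], [0.489, 0.123, 0.275]] [46 45 42]
232 [[0.489, 0.155, 0.29], [0.48, 0.15, 0.291], [0.486, 0.126, 0.268]] [45 43 37]
235 [[0.489, 0.155, 0.279], [0.479, 0.151, 0.282], [0.484, 0.129, 0.262]] [42 39 33]
238 [[0.493, 0.15, 0.262], [0.48, 0.151, 0.272], [0.483, 0.131, 0.253]] [43 33 31]
241 [[0.489, 0.156, 0.259], [0.48, 0.151, 0.261], [0.484, 0.13, 0.241]] [34 29 22]
244 [[0.486, 0.159, 0.253], [0.478, 0.154, 0.254], [0.486, 0.126, 0.226]] [42 35 29]
247 [[0.502, 0.14, 0.217], [0.489, 0.139, 0.224], [0.486, 0.127, 0.216]] [41 36 30]
250 [[0.503, 0.139, 0.204], [0.488, 0.141, 0.215], [0.527, 0.072, 0.134]] [44 39 37]
253 [[0.582, 0.039, 0.061], [0.571, 0.033, 0.062], [0.563, 0.025, 0.06]] [104 104 102]
```

Measured: the open tips really stand about 49 mm above the reported TCP (36 mm beyond the expected 13 mm), so the tool passed over the edge. That explains the missed bar grip too. I'll back off, go 36 mm lower and push again.

move_arm(
  deltas="0.085 0 -0.02 0 0;0.085 0 -0.02 0 0;0.085 0 -0.02 0 0;0.085 0 0 0.018 0;0.085 0 0 0.018 0;0.085 0 0.01 0 0;0.085 0 0.01 0 0;0.085 0 0.01 0 0;0.085 0 0.003 0 0;0.085 0 0.003 0 0;0.085 0 0 0 0",
)

```text
time: 20.67
tool_pos: [0.5062, 0.1123, 0.1166]
orientation: [-0.001, 0.975, 0.221, 0.0]
wrist_force: [-2.9, 1.6, 1.6]
gripper_width: 0.994
grip_force: 1.5
```

```bash
python3 lean.py
```

```text
Traceback (most recent call last):
  File "lean.py", line 2, in <module>
    r,h,V,t=yoke();print("rect heading",r[2]-90,"pca",h)
            ~~~~^^
  File "pose.py", line 5, in yoke
    m=regions_of(t,"light_bar")[0]["mask"]
      ~~~~~~~~~~~~~~~~~~~~~~~~~^^^
IndexError: list index out of range
```

Contact has been made (about 3 N).

```bash
python3 - <<'E'
s=open('pose.py').read()
s=s.replace('m=regions_of(t,"light_bar")[0]["mask"]\n    c=cloud(t,m);c=c[','c=cloud(t,t["color"].max(2)<75);c=c[(np.hypot(c[:,0]-.5526,c[:,1]-.0115)<.145)&')
open('pose.py','w').write(s)
E
python3 lean.py
```

```text
rect heading -64.8930778503418 pca -64.91923488587622
lean (np.int64(605), np.float64(44.75), np.float64(0.009447000448296425), np.float64(0.07357529652145588)) 850
top [-0.051  0.213]
[0.506 0.112 0.116] [-2.614  2.185  2.483] 20.8167
```

move_arm(
  deltas="0.085 0 0.002 0 0;0.085 0 0.002 0 0;0.085 0 0.002 0 0;0.085 0 0.002 0 0;0.085 0 0 0 0",
)

```text
time: 21.23
tool_pos: [0.5073, 0.1118, 0.1172]
orientation: [-0.004, 0.975, 0.223, -0.0]
wrist_force: [-8.2, 11.3, 9.5]
gripper_width: 0.998
grip_force: 7.0
```

```bash
python3 lean.py
```

```text
rect heading -65.94283103942871 pca -65.93355254453178
lean (np.int64(578), np.float64(44.0), np.float64(0.009362643883121746), np.float64(0.07337255007324214)) 841
top [-0.052  0.215]
[0.507 0.112 0.117] [-7.908 11.005  8.96 ] 21.2833
```

The finger tip is bearing on the top edge's end face: force is back and up with no tilt, and the yoke slipped 1°. I'll retreat and go 25 mm lower so the finger lies properly behind the plate.

move_arm(
  deltas="0.085 0 -0.015 0 0;0.085 0 -0.02 0 0;0.085 0 -0.01 0 0;0.085 0 0 0.013 0;0.085 0 0 0.013 0;0.085 0 0.01 0 0;0.085 0 0.01 0 0;0.085 0 0.005 0 0;0.085 0 0.003 0 0;0.085 0 0.003 0 0;0.085 0 0 0 0",
)

```text
time: 22.2
tool_pos: [0.5018, 0.1193, 0.0907]
orientation: [-0.002, 0.975, 0.221, -0.001]
wrist_force: [-7.7, 6.2, 7.2]
gripper_width: 0.994
grip_force: 4.1
```

```bash
python3 lean.py
python3 - <<'E'
from h import *
s=get_image("side");w=get_image("wrist")
a=cv2.resize(s["color"][165:275,220:320],(400,440),interpolation=cv2.INTER_CUBIC);b=cv2.resize(w["color"],(400,300))
cv2.imwrite("pics/c6.png",np.hstack([a,cv2.copyMakeBorder(b,0,140,0,0,0)])[...,::-1])
E
```

```text
rect heading -66.42672348022461 pca -66.45760643865964
lean (np.int64(546), np.float64(45.25), np.float64(0.012093394140117522), np.float64(0.07369449771166683)) 888
top [-0.07   0.215]
[0.502 0.119 0.091] [-7.265  5.174  6.529] 22.25
```

View pics/c6.png

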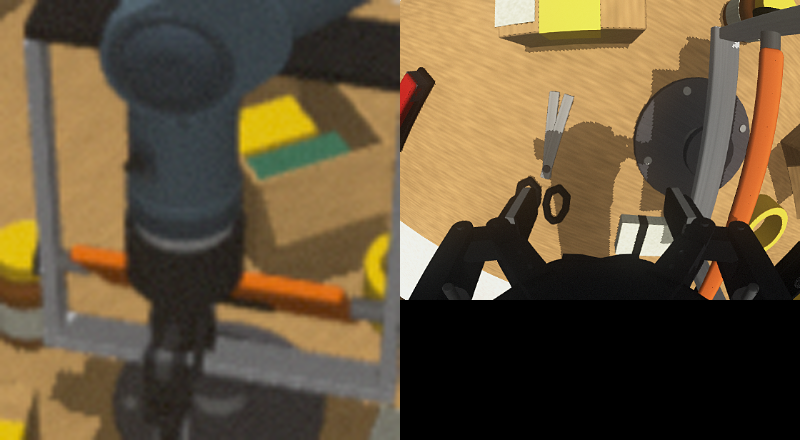

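The fingers are now behind the plate, but the finger's knuckle bears on the top edge (7 N up and back). The right height lies in between, so I'll retreat, rise 17 mm and push again.

move_arm(
  deltas="0.085 0 -0.012 0 0;0.085 0 -0.01 0 0;0.085 0 0 -0.015 0;0.085 0 0.01 0 0;0.085 0 0.01 0 0;0.085 0 0.003 0 0;0.085 0 0.003 0 0;0.085 0 0 0 0",
)

```text
time: 23.02
tool_pos: [0.5053, 0.1112, 0.1038]
orientation: [0.0, 0.976, 0.219, -0.001]
wrist_force: [-0.5, -0.7, -0.2]
gripper_width: 0.994
grip_force: 0.0
```

```bash
python3 lean.py;python3 - <<'E'
from h import *
np.set_printoptions(precision=3,suppress=True)
s=get_image("side");tp=np.array(read_state()["tool_pos"])
f=np.array([.4329,-.9015,0])
u,v=proj(s,tp-.055*f+[0,0,.05]).round().astype(int)
for k in range(v-14,v+12,2):
    x=[world(s,(u+d,k)) for d in(-3,0,3)];print(k,[np.round([(y-tp)@f,y[2]-tp[2]],3).tolist() if y is not None else None for y in x])
E
```

```text
rect heading -66.42962837219238 pca -66.51452499313984
lean (np.int64(539), np.float64(43.5), np.float64(0.010500932323905749), np.float64(0.07348534057709934)) 843
top [-0.063  0.219]
[0.505 0.112 0.104] [ 0.303 -0.639  0.154] 23.0667
259 [[-0.067, 0.113], [-0.063, 0.109], [-0.069, 0.118]]
261 [[-0.069, 0.108], [-0.067, 0.106], [-0.071, 0.113]]
263 [[-0.074, 0.105], [-0.072, 0.105], [-0.072, 0.107]]
265 [[-0.073, 0.097], [-0.074, 0.1], [-0.072, 0.1]]
267 [[-0.049, 0.062], [-0.056, 0.072], [-0.055, 0.073]]
269 [[-0.048, 0.054], [-0.056, 0.065], [-0.055, 0.065]]
271 [[0.069, -0.089], [-0.049, 0.048], [-0.051, 0.053]]
273 [[0.062, -0.089], [0.065, -0.091], [0.067, -0.091]]
275 [[0.055, -0.09], [0.056, -0.089], [0.059, -0.091]]
277 [[0.049, -0.092], [0.049, -0.09], [0.05, -0.09]]
279 [[0.041, -0.091], [0.043, -0.091], [0.042, -0.089]]
281 [[0.036, -0.094], [0.037, -0.093], [0.036, -0.09]]
283 [[0.035, -0.101], [0.033, -0.097], [0.031, -0.093]]
```

Geometry is now clear: the finger back is at ±55 mm from 45 to 75 mm above the TCP, and the knuckle is at ±74 mm above that. The first jam was friction, because the corner rises as it swings. I'll push forward and up together, along the corner's arc.

move_arm(
  deltas="0.085 0 0 -0.003 0;0.085 0 0.002 -0.001 0;0.085 0 0.002 -0.002 0;0.085 0 0.002 -0.002 0;0.085 0 0.002 -0.002 0;0.085 0 0 0 0",
)

```text
time: 23.62
tool_pos: [0.5081, 0.1067, 0.1147]
orientation: [-0.0, 0.975, 0.221, -0.0]
wrist_force: [-1.5, 2.3, 0.5]
gripper_width: 0.996
grip_force: 1.4
```

```bash
python3 lean.py
```

```text
rect heading -66.37909317016602 pca -66.46839927495233
lean (np.int64(482), np.float64(38.75), np.float64(0.009595891905572439), np.float64(0.07373659047958654)) 733
top [-0.047  0.22 ]
[0.508 0.107 0.115] [-1.665  2.451 -0.09 ] 23.6667
```

move_arm(
  deltas="0.085 0 0.002 -0.0015 0;0.085 0 0.002 -0.0015 0;0.085 0 0.002 -0.0015 0;0.085 0 0.001 -0.0005 0;0.085 0 0 0 0",
)

```text
time: 24.08
tool_pos: [0.5112, 0.0999, 0.12]
orientation: [-0.0, 0.975, 0.221, -0.0]
wrist_force: [-4.4, 2.9, 2.8]
gripper_width: 0.998
grip_force: 2.4
```

```bash
cat >> lean.py <<'E'
th=np.radians(best[1]);d=q[:,0]*np.cos(th)+(q[:,1]-.13)*np.sin(th);u=-q[:,0]*np.sin(th)+(q[:,1]-.13)*np.cos(th)
k=(abs(d-best[2])<.004)&(u<.070);V=np.linalg.svd(q[k]-q[k].mean(0),full_matrices=False)[2][0]
print("pca lean",np.degrees(np.arctan(-V[0]/V[1])),k.sum())
E
python3 lean.py;python3 lean.py
```

```text
rect heading -66.37797355651855 pca -66.46735215666226
lean (np.int64(367), np.float64(33.5), np.float64(0.01126651452291759), np.float64(0.07361337601047266)) 579
top [-0.038  0.215]
[0.511 0.1   0.12 ] [-4.164  3.51   2.949] 24.1333
pca lean 31.914374866693535 362
rect heading -66.37881660461426 pca -66.44998800941772
lean (np.int64(371), np.float64(35.0), np.float64(0.012683173798421325), np.float64(0.07375713881008135)) 581
top [-0.04   0.216]
[0.511 0.1   0.12 ] [-4.685  2.95   2.908] 24.1833
pca lean 33.08204746392163 366
```

move_arm(
  deltas="0.085 0 0.0013 -0.0008 0;0.085 0 0 0 0;0.085 0 0 0 0",
)

```text
time: 24.43
tool_pos: [0.5118, 0.0987, 0.1208]
orientation: [-0.0, 0.975, 0.221, -0.0]
wrist_force: [-4.1, 3.4, 2.3]
gripper_width: 0.995
grip_force: 2.4
```

```bash
cat >> lean.py <<'E'
from scipy.optimize import minimize_scalar as ms
def g(th): 
    d=q[:,0]*np.cos(th)+(q[:,1]-.13)*np.sin(th);u=-q[:,0]*np.sin(th)+(q[:,1]-.13)*np.cos(th)
    return -(np.exp(-((d-.0096)/.003)**2)*(u<.074)).sum()
T=np.radians(np.arange(15,60,.1));print("fixed-d lean",np.degrees(T[np.argmin([g(x) for x in T])]))
E
python3 lean.py;python3 lean.py|tail -1
```

```text
rect heading -66.37741279602051 pca -66.45700260326382
lean (np.int64(333), np.float64(34.5), np.float64(0.01334132115405501), np.float64(0.07385904253724608)) 557
top [-0.041  0.217]
[0.512 0.099 0.121] [-4.357  3.708  3.139] 24.4833
pca lean 32.14336351481004 351
fixed-d lean 30.599999999999948
fixed-d lean 30.39999999999995
```

move_arm(
  deltas="0.085 0 -0.004 0 0;0.085 0 -0.02 0 0;0.085 0 -0.031 0 0;0.0 0 0 -0.035 0;0.0 0 0 -0.035 0;0.0 0 0 -0.035 0;0.0 0 0 -0.035 0;0.0 0 0 -0.025 0;0.0 0 0 0 0;0.0 0 0 0 0;0.0 0 0 0 0",
)

```text
time: 25.45
tool_pos: [0.4887, 0.1467, 0.2848]
orientation: [0.001, 0.975, 0.22, -0.0]
wrist_force: [0.5, -0.3, -0.9]
gripper_width: -0.005
grip_force: 0.0
```

```bash
python3 lean.py
```

```text
rect heading -66.37978935241699 pca -66.45603550036407
lean (np.int64(370), np.float64(30.750000000000004), np.float64(0.0099237939204537), np.float64(0.07363993038896716)) 606
top [-0.031  0.201]
[0.488 0.147 0.284] [-0.911  0.027  0.19 ] 25.5
pca lean 31.011845022409606 356
fixed-d lean 30.69999999999995
```

Lean is 30.7° and stays there. Next, the heading nudge back by 1.5°.

move_arm(
  deltas="0.0 0 0.03 0 0;0.0 0 0.03 0 0;0.0 0 0.027 0 0;0.0 -0.03 0 0 0;0.0 -0.03 0 0 0;0.0 -0.03 0 0 0;0.0 -0.029 0 0 0;0.0 0 0.012 0 0;0.0 0 0.012 0 0;0.0 0 0.004 0 0;0.0 0 0 0 0;0.0 0 0 0 0",
)

```text
time: 26.5
tool_pos: [0.4314, -0.0065, 0.2849]
orientation: [-0.001, 0.975, 0.221, -0.0]
wrist_force: [-0.4, -0.0, -0.4]
gripper_width: -0.001
grip_force: 0.0
```

move_arm(
  deltas="0.0 0 0.0015 0 0;0.0 0 0.0015 0 0;0.0 0 0.0015 0 0;0.0 0 0.001 0 0;0.0 0 0 0 0;0.0 0 0 0 0",
)

```text
time: 27.0
tool_pos: [0.433, -0.0118, 0.2853]
orientation: [-0.0, 0.975, 0.221, 0.0]
wrist_force: [0.2, 0.3, -0.6]
gripper_width: -0.002
grip_force: 0.0
```

```bash
python3 pose.py; python3 pose.py
```

```text
((0.5617117285728455, -0.0062371790409088135), (0.256831556558609, 0.05972658470273018), 23.6223201751709) heading -65.31112426463034
[ 0.433 -0.012  0.285] [-0.     0.975  0.221  0.   ] 0.0009521127491176391 27.05 [-0.832 -0.105 -1.181]
((0.5617257356643677, -0.006289876997470856), (0.2570430338382721, 0.05982749164104462), 23.619102478027344) heading -65.30294828556697
[ 0.433 -0.012  0.285] [0.    0.975 0.221 0.   ] 0.0024078355279290387 27.1 [ 0.702 -0.044  0.906]
```

move_arm(
  deltas="0.0 0 0.001 0 0;0.0 0 0.001 0 0;0.0 0 0.001 0 0;0.0 0 0.001 0 0;0.0 0 0.001 0 0;0.0 0 0 0 0",
)

```text
time: 27.6
tool_pos: [0.4349, -0.0164, 0.2852]
orientation: [-0.0, 0.975, 0.221, -0.0]
wrist_force: [-0.7, 0.3, 1.1]
gripper_width: 0.001
grip_force: 0.8
```

```bash
python3 pose.py
```

```text
((0.5619019269943237, -0.0063150301575660706), (0.25771310925483704, 0.059684816747903824), 24.990497589111328) heading -64.04795822173972
[ 0.435 -0.016  0.285] [-0.     0.975  0.221 -0.   ] 0.0011266928500591603 27.65 [-0.948  1.203  0.526]
```

Rect heading is -65.0°, which is what I want. I'll retreat clear and verify.

move_arm(
  deltas="0.0 0 -0.005 0 0;0.0 0 -0.02 0 0;0.0 0 -0.015 0 0;0.0 0 0 -0.035 0;0.0 0 0 -0.035 0;0.0 0 0 0 0;0.0 0 0 0 0",
)

```text
time: 28.23
tool_pos: [0.4195, 0.0206, 0.358]
orientation: [0.001, 0.975, 0.222, 0.003]
wrist_force: [0.4, 0.5, -0.5]
gripper_width: -0.003
grip_force: 0.0
```

```bash
python3 lean.py
python3 - <<'E'
from h import *
t=get_image("top");cv2.imwrite("pics/end.png",t["color"][...,::-1])
E
```

```text
rect heading -65.01136207580566 pca -64.7813016518092
lean (np.int64(416), np.float64(34.0), np.float64(0.01276122473573917), np.float64(0.07371713980098529)) 610
top [-0.032  0.202]
[0.418 0.02  0.356] [ 0.123 -0.602  0.527] 28.2833
pca lean 31.49706155223901 374
fixed-d lean 30.79999999999994
```

View pics/end.png

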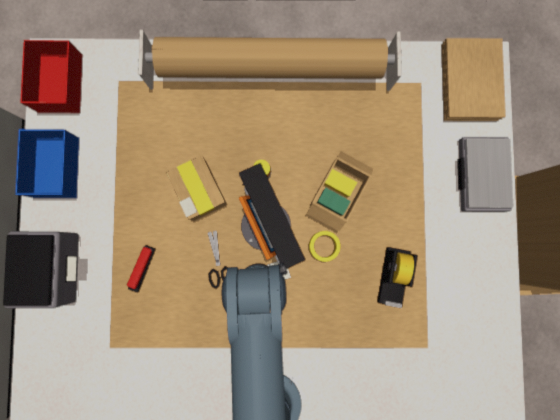

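The top view shows the bar square to the open carton (340,190), everything else in its starting place, and the gripper clear.

```bash
python3 -c "
from rig import hand_in;print(hand_in())"
```

```text
the job is handed in; nothing more can be done
None
```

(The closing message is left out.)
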